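# Fetch the lost bobbins from under the extension table with a reacher

## Task

Some white bobbins have rolled under the clear extension table, and sewing tools lie in front of its open side. First put these tools away lengthwise in the narrow back lane of the blue tray, then pick up the reacher, squeeze its trigger to grip each bobbin, bring it out from under the table and let it go into the wide front lane of the tray. Keep the gripper's own fingers off the clean thread of the bobbins, leave the oil bottle and the black spool where they stand, and finally lay the reacher flat on the table again, clear of the extension table and the tray.

Things in the scene. Friction and masses are not known exactly. Their poses are not given: they have to be found in the camera images.
- ext_table: Clear acrylic extension table of the sewing machine, white edge, 300 (x) by 260 mm (y), fixed, on four white legs 18 mm thick at x = +-135, y = +-113 mm; 58 mm free under it, top at 64 mm. Origin on the work surface under its centre; x, y along its edges, z up. Its -y edge (to the robot's right) is the open side to reach in from; a 60 x 90 mm notch is cut into its +x edge.
- bobbin_1: White wound bobbin, 20 mm diameter, 12 mm high, about 12 g, lying flat under the extension table, 30 to 150 mm in from its -y edge. Origin at the centre of its underside. It may be absent.
- bobbin_2: Another such bobbin; it may be absent.
- bobbin_3: Another such bobbin; it may be absent.
- bobbin_4: Another such bobbin; it may be absent.
- bobbin_5: Another such bobbin; it may be absent.
- tracing_wheel: Tracing wheel with a brown wooden handle, lying across in front of the open side; 149 mm long along its own y, 16 mm wide, 22 mm high, 28 g. Origin at the middle of its length on its underside; the round 16 mm handle runs from y = -15 to +74 mm (balance near y = +15 mm, grip it there), the 22 mm toothed wheel is at y = -64 mm. It may be absent.
- seam_ripper: Green seam ripper, lying across in front of the open side; 136 mm long along its own x, 20 mm thick, 14 g, origin at the middle of its length on its underside; a 20 mm square pale grip lies from x = -14 to +30 mm, grip it there. It may be absent.
- reacher: Pistol-grip reacher, about 0.25 kg, lying on its side, 28 mm high, 315 mm long. Origin in the middle of its hand grip on the underside (height 0 on the table); x runs along the barrel to the jaws, y to the handle's free end, z up. Aluminium barrel 13 mm thick, 14 mm up, at y = -42 mm; grey housing 28 mm wide behind it, x = -44 to 56 mm. Jaw head from x = 174 mm, jaw tips at 270 mm.
- grip (a point): Where to take the reacher: between the black handle's back face (x = -29 mm) and the orange trigger's front face (x = +29 mm, released), 14 mm up, fingers closing along the reacher's x. Faces at least 22 mm high, free from y = -15 to +35 mm. Held lightly, 54 to 56 mm across, the jaws stay open; squeezed to 40 to 45 mm they close on a bobbin.
- reacher_trigger (a joint): Trigger travel in m: 0 released, 0.018 fully squeezed; it slides straight towards the handle against a spring of 6 N at rest, rising to 12 N. Both jaws follow it: they grip a 20 mm bobbin at about 0.013.
- reacher_jaw_left: Jaw on the +y side of the reacher: black rubber pad 20 mm high (z = 2 to 22 mm in the reacher's frame), 6 mm thick, with a small inward hook at the tip. Origin at its hinge (x = 192 mm, y = -30 mm of the reacher).
- reacher_jaw_right: The same on the -y side, hinge at y = -54 mm.
- jaw_point (a point): Point on the reacher midway between the jaws (x = 245, y = -42, z = 12 mm in its frame) where the middle of a bobbin should be when the jaws close. With the trigger released the jaws stand about 50 mm apart at the tips, 68 mm over their backs.
- tray: Blue two-lane tray, 106 mm (x) by 200 mm (y), 15 mm high with 3 mm walls and floor, fixed to the table. Origin at the centre of its underside. A 15 mm high wall at x = 9 mm divides it. The sewing machine stands about 0.2 m beyond its -y end, so keep the hand on the robot's side of the tray.
- bobbin_lane (a point): Centre of the floor of the wider front lane (its -x side): 57 mm (x) by 194 mm (y) inside; axes as the tray's.
- tool_lane (a point): Centre of the floor of the narrower back lane (+x side): 40 mm (x) by 194 mm (y) inside; axes as the tray's.
- oil_bottle: White oiler bottle with red nozzle, 32 mm thick, 96 mm tall, standing; a bystander.
- black_spool: Black thread spool, 30 mm thick, 52 mm tall, standing on the extension table; a bystander.

How it is judged:
By the outcome, as a careful person would: the job done as asked, in the order asked, and still so for the second after the job is handed in, with the robot touching nothing.
Of bobbin_1, bobbin_2, bobbin_3, bobbin_4, bobbin_5 only 4 to 5 are there at a start; the rules pass over those that are not, and their reading is None.
Of tracing_wheel, seam_ripper only 1 to 2 are there at a start; the rules pass over those that are not, and their reading is None.
At some moment in a run one of bobbin_1, bobbin_2, bobbin_3, bobbin_4, bobbin_5 may be knocked a few centimetres aside while the robot is not near it.
It also fails if it takes over 210 s, if anything falls off the work surface, if the arm or the gripper's body presses on something with over 40 N, if the wrist force passes 120 N, or if a joint passes its speed limit or range.

## Robot

A 7-joint arm with a two-finger parallel gripper is mounted at the origin on a cart in front of the work surface, level with it; the furniture and walls round the work are solid. World frame = base frame: x ahead of the robot, y to its left, z up, the work surface at z = 0. Lengths are in m, angles in rad, forces in N, time in s.
With the tool pointing down it reaches from about 0.4 to 0.925 m from the base axis. Payload 5.6 kg.
Tool frame: the origin (TCP) lies midway between the tips of the shut fingers; the grasp point (between the pads) lies manip.pinch_z behind it (manip.pinch_z is the distance from the TCP to the grasp point, in m); z points along the fingers, y is the line along which they close (so a half turn about z gives the same grasp; the last joint's range is limited). The gripper opens to 85 mm and grips with 20 to 120 N. Pads are 22 mm wide; open, the fingers measure 114 mm over their backs; the gripper's body (76 mm by 85 mm) begins 54 mm behind the grasp point. The pads swing forward as they close: fully open they stand 13 mm farther back than shut.
Start: joints at [-1.388, 0.468, -0.012, 1.603, 0.006, 1.071, -0.056], TCP at [0.146, 0.633, 0.231] pointing down, gripper open.
Joint ranges: [-2.53, 2.53], [-0.31, 2.02], [-1.57, 1.55], [0.28, 2.44], [-1.29, 4.43], [0.15, 1.84], [-2.92, 2.92]. Speed limits (rad/s): [2.57, 2.57, 3.14, 3.14, 3.14, 3.14, 3.14].

## Interface

Orientations are given as a unit quaternion [x, y, z, w].
In Python, from cell import manip gives the robot as it stands. Calls block until the motion is done:
- manip.movep(position, orientation): joint-space move of the TCP to a pose.
- manip.move_straight(position, max_speed=0.15, ori=None, max_force=None): straight line of the TCP; ori=None keeps the orientation; max_speed is the mean speed in m/s. With max_force (N) it stops when the force on the tool has changed by that much, and returns True; else False.
- manip.movej(angles): joint-space move.
- manip.command_gripper(opening, effort=None): finger opening in m; effort is the grip in N (None keeps the last); returns when the fingers have stopped.
- manip.pause(seconds).
- manip.solve_ik(position, orientation): joint angles nearest the present ones, or None.
- manip.get_obs(): the state.
- manip.camera(name): name is "side" or "top" or "wrist"; returns a dict with "image" (480x640x3 uint8, blue, green, red), "fx", "fy", "cx", "cy" (pixels), "rvec" (rotation vector, rad) and "tvec" (3), from world to camera coordinates, as OpenCV has them. Camera axes: x right, y down, z forward; pixel columns grow to the right and rows downward; lengths in m; the calibration is good to about 2 mm. The wrist camera is an equidistant fisheye: a pixel r from the principal point sees the ray r / f radians off the axis. A picture is of the moment at which its call begins. There is no depth.
A pose or a line that the arm cannot do raises manip.Unreachable and nothing moves.
- manip.hand_in(): hands the job in; it is judged then, once.
The state is a dict: "clock": time; "qpos": joint angles; "joint_vel": joint speeds; "effort": joint torques, N m; "tool_pos": TCP position; "tcp_rot": TCP orientation; "force": force on the tool from outside, world axes, zero at the start; "moment": the same for the moment, N m; "gripper_width": finger opening in m; "grasp_force": force on a finger pad.
Only numpy, scipy, OpenCV 4.12 (cv2) and the standard library are available. Lean on these libraries where they do the work, as an engineer would, in place of code of your own. Each camera call takes 0.05 s, during which the arm holds its last target. There are 200 camera calls.

## Working session

There is one attempt and no reset: what is moved stays moved. The work goes in short steps, each a Python script; the robot and the scene stay as the last script left them, time stands still between calls to the robot, and variables do not carry over. Pictures are saved under pics/ and viewed, at most 14 in all, crops included, and the job is handed in when it is done.

```bash
ls; mkdir -p pics; python3 - <<'E'
from cell import manip
import cv2
for n in("top","side","wrist"):
    c=manip.camera(n);cv2.imwrite(f"pics/{n}0.png",c["image"]);print(n,c["fx"],c["fy"],c["cx"],c["cy"],c["rvec"],c["tvec"])
print(manip.pinch_z,manip.get_obs())
E
```

```text
pics
top 547.4878461553251 547.4878461553251 315.5341275354237 239.6721966205948 [ 2.1376957  -2.10727846  0.19637252] [-0.01960248  0.56799819  1.36185118]
side 449.36226347582624 449.36226347582624 315.2243999298502 235.13767502342424 [ 0.38535164 -2.64010089  1.43712294] [0.53629403 0.15401801 1.04425679]
wrist 371.64829954431775 371.64829954431775 322.6463659899574 238.80747623762755 [-2.26347178 -1.80322906 -0.26878863] [-0.64736472 -0.03765649  0.37998839]
0.0187 {'clock': 0.15, 'qpos': array([-1.38800726,  0.46823104, -0.01158897,  1.60340613,  0.00597853,
        1.07138471, -0.05630666]), 'joint_vel': array([-0.00063613, -0.00317211, -0.00133351, -0.00300339,  0.00087202,
       -0.0004849 ,  0.00049984]), 'effort': array([ 5.08122921e-04, -5.32794535e+01,  2.13549746e-02, -2.51552260e+01,
        1.14066832e-02,  5.52162281e-03,  2.15615711e-05]), 'tool_pos': array([0.14548705, 0.63307351, 0.23052316]), 'tcp_rot': array([ 1.12701760e-01,  9.93628616e-01, -6.96630712e-04, -3.23700110e-05]), 'force': array([0.11392121, 0.11092541, 0.43949368]), 'moment': array([ 0.00486772, -0.00454603, -0.04847003]), 'grasp_force': 0.0, 'gripper_width': 0.08573461784979855}
```

View pics/top0.png

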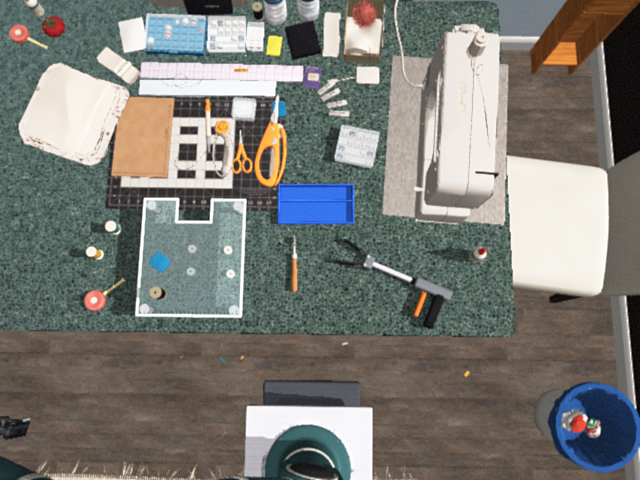

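View pics/side0.png

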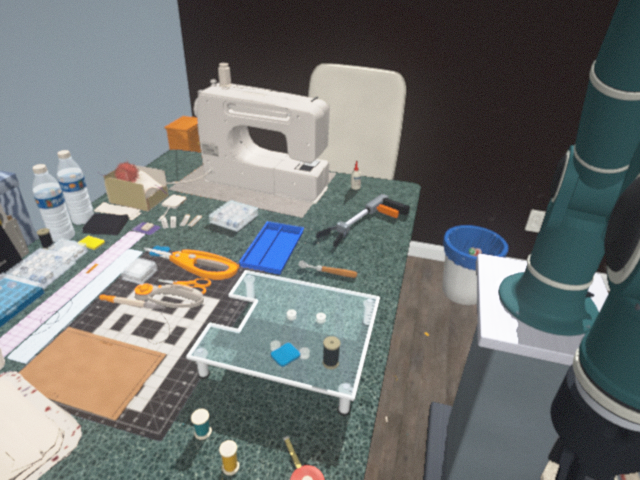

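The top view shows four bobbins, near (192,248), (228,250), (190,271) and (230,274). The tracing wheel is at (295,265), with no seam ripper in sight. The tray is at (316,204), and the reacher runs from its jaws at (345,250) to its handle at (432,310). The side view shows the same four bobbins, at (292,314), (321,318), (275,345) and (305,354).

```bash
cat > h.py <<'E'
import numpy as np, cv2
from cell import manip
from scipy.spatial.transform import Rotation as R
def ray(c,uv):
    Rm=cv2.Rodrigues(np.array(c["rvec"],float))[0];t=np.array(c["tvec"],float)
    d=np.array([(uv[0]-c["cx"])/c["fx"],(uv[1]-c["cy"])/c["fy"],1.])
    return -Rm.T@t, Rm.T@d
def onz(c,uv,z):
    o,d=ray(c,uv); return o+d*(z-o[2])/d[2]
def proj(c,p):
    Rm=cv2.Rodrigues(np.array(c["rvec"],float))[0]
    q=Rm@np.array(p)+np.array(c["tvec"]); return np.array([c["fx"]*q[0]/q[2]+c["cx"],c["fy"]*q[1]/q[2]+c["cy"]])
def blobs(mask,amin=8):
    n,l,s,ce=cv2.connectedComponentsWithStats(mask.astype(np.uint8))
    return [(ce[i],s[i],l==i) for i in range(1,n) if s[i][4]>=amin]
E
python3 - <<'E'
from h import *
c=manip.camera("top");s=manip.camera("side");im=c["image"];hsv=cv2.cvtColor(im,cv2.COLOR_BGR2HSV)
H,S,V=[hsv[...,i].astype(int) for i in range(3)]
def show(name,m,z,amin):
    for ce,st,mk in blobs(m,amin):
        r=cv2.minAreaRect(np.argwhere(mk)[:,::-1].astype(np.float32))
        print(name,ce.round(1),st[4],onz(c,ce,z).round(4)[:2],"rect",[onz(c,q,z)[:2].round(3).tolist() for q in cv2.boxPoints(r)])
roi=np.zeros_like(H,bool);roi[180:330,130:460]=1
show("tray",roi&(H>105)&(H<125)&(S>170)&(V>80),.015,300)
show("orange",roi&(H>5)&(H<18)&(S>120)&(V>80),.01,20)
show("black",roi&(V<35),.014,60)
show("grey",roi&(S<30)&(V>70)&(np.arange(640)>340)[None],.02,30)
w=roi&(S<40)&(V>165)&(np.arange(640)<260)[None]
show("white",w,.064,6)
w2=roi.copy();w2[:]=0;w2[225:300,165:242]=1
show("bob",w2&(S<60)&(V>150),.012,6)
a=cv2.resize(im[185:335,130:330],None,fx=4,fy=4,interpolation=3)
cv2.imwrite("pics/c1.png",a)
cv2.imwrite("pics/c2.png",cv2.resize(s["image"][265:415,185:385],None,fx=4,fy=4,interpolation=3))
cv2.imwrite("pics/c3.png",cv2.resize(im[225:335,325:465],None,fx=5,fy=5,interpolation=3))
E
```

```text
tray [315.5 203.5] 3034 [ 0.6743 -0.0097] rect [[0.727, 0.095], [0.73, -0.111], [0.622, -0.111], [0.619, 0.092]]
orange [269.3 183.6] 55 [0.7297 0.1165] rect [[0.739, 0.148], [0.74, 0.09], [0.723, 0.09], [0.722, 0.147]]
orange [293.8 275.4] 174 [0.4799 0.0446] rect [[0.523, 0.053], [0.524, 0.04], [0.439, 0.038], [0.439, 0.051]]
orange [419.8 303.4] 163 [ 0.4113 -0.2855] rect [[0.381, -0.265], [0.447, -0.291], [0.441, -0.306], [0.376, -0.281]]
black [429.6 312.7] 157 [ 0.3872 -0.3097] rect [[0.353, -0.29], [0.436, -0.308], [0.432, -0.333], [0.349, -0.314]]
grey [424.5 200.4] 2794 [ 0.6859 -0.3019] rect [[0.741, -0.186], [0.744, -0.396], [0.62, -0.392], [0.617, -0.185]]
grey [384.2 267.9] 420 [ 0.5018 -0.1925] rect [[0.52, -0.113], [0.556, -0.133], [0.479, -0.268], [0.444, -0.248]]
grey [433.2 288.1] 404 [ 0.4506 -0.3194] rect [[0.456, -0.267], [0.484, -0.28], [0.444, -0.373], [0.417, -0.36]]
white [182.2 183.3] 781 [0.7112 0.3395] rect [[0.718, 0.477], [0.722, 0.21], [0.703, 0.209], [0.699, 0.475]]
white [201.1 253.8] 3278 [0.5253 0.2799] rect [[0.366, 0.438], [0.678, 0.449], [0.671, 
[... 823 characters left out ...]
[[0.434, 0.207], [0.439, 0.208], [0.439, 0.195], [0.434, 0.195]]
bob [229.4 263. ] 1643 [0.51   0.2151] rect [[0.612, 0.261], [0.613, 0.189], [0.416, 0.181], [0.415, 0.251]]
bob [184.2 241.1] 10 [0.5672 0.338 ] rect [[0.559, 0.341], [0.576, 0.338], [0.575, 0.334], [0.558, 0.337]]
bob [201.  239.8] 8 [0.5714 0.2935] rect [[0.576, 0.297], [0.577, 0.294], [0.566, 0.29], [0.565, 0.293]]
bob [191.9 248.3] 69 [0.548  0.3164] rect [[0.559, 0.327], [0.56, 0.306], [0.538, 0.305], [0.538, 0.326]]
bob [190.6 271.1] 71 [0.487  0.3163] rect [[0.486, 0.332], [0.503, 0.316], [0.488, 0.3], [0.47, 0.316]]
bob [165.7 295.2] 6 [0.4229 0.3779] rect [[0.418, 0.38], [0.429, 0.377], [0.428, 0.375], [0.418, 0.378]]
```

View pics/c1.png

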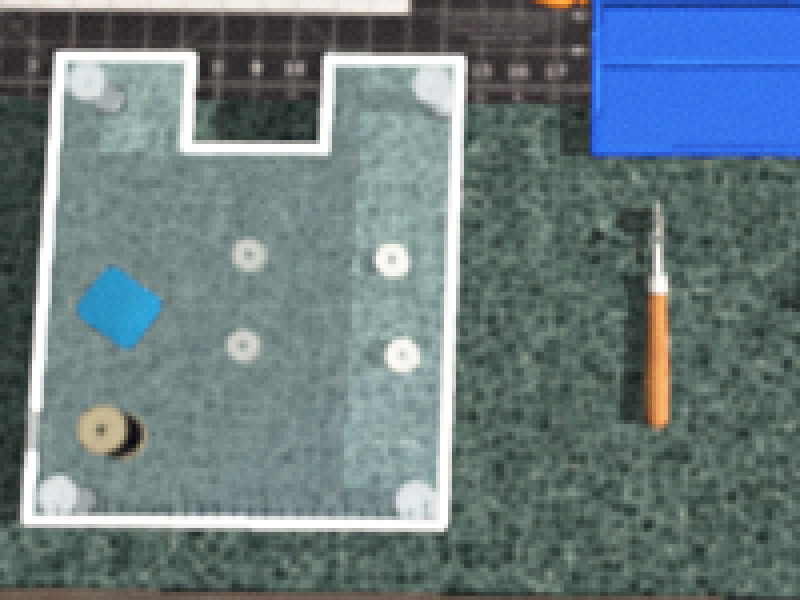

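View pics/c2.png

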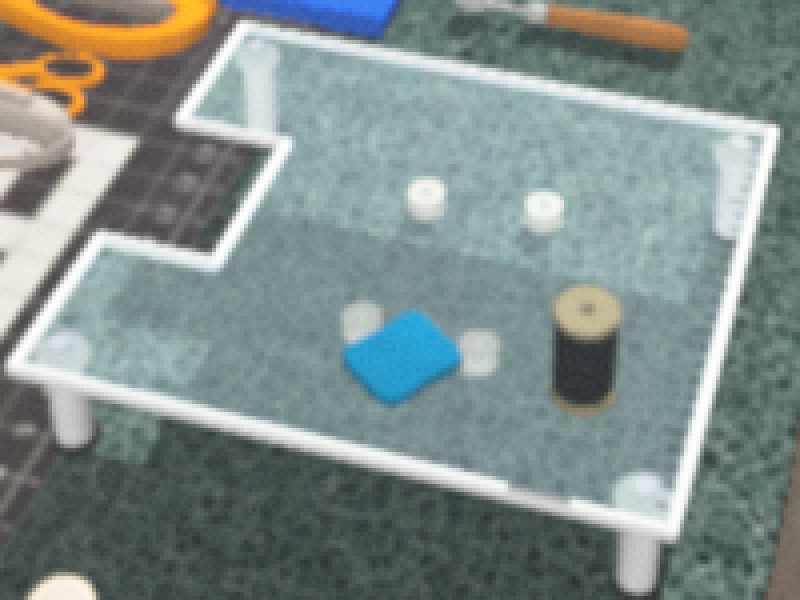

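View pics/c3.png

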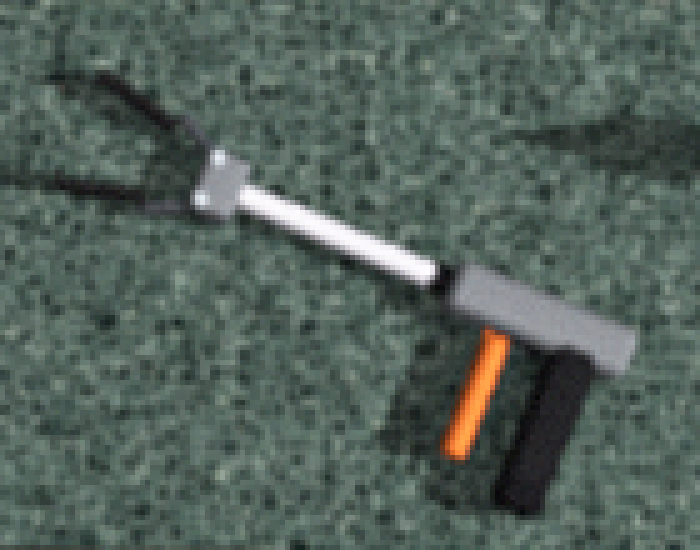

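The crops confirm four bobbins, one tracing wheel and no seam ripper; the reacher's housing and trigger are clear. The tool goes first.

```bash
cat >> h.py <<'E'
def ori(a):  # tool down, tool y at world angle a (deg)
    return (R.from_euler("z",a-90,degrees=True)*R.from_quat([0,1,0,0])).as_quat()
def st(*k):
    o=manip.get_obs()
    return {x:np.round(o[x],4).tolist() for x in k or("clock","tool_pos","force","gripper_width","grasp_force")}
def snap(name,box=None,f=1,cam="top"):
    c=manip.camera(cam);i=c["image"]
    if box: i=i[box[1]:box[3],box[0]:box[2]]
    cv2.imwrite(f"pics/{name}.png",cv2.resize(i,None,fx=f,fy=f,interpolation=3)); return c
E
python3 - <<'E'
from h import *
c=manip.camera("top")
for uv in [(192.2,248.75),(190.7,271.2),(228,250),(230.5,273.75)]: print("bob",onz(c,uv,.012).round(4))
for uv in [(144.5,199.3),(245.5,200.3),(241,316),(136.5,315)]: print("ext",onz(c,uv,.064).round(4))
m=manip
for a in (90,270,0,180):
    for p in [(.496,.0455,.1),(.7045,.006,.1)]:
        print(a,p,None if m.solve_ik(p,ori(a)) is None else m.solve_ik(p,ori(a)).round(2))
m.movep([.496,.0455,.12],ori(91.5))
m.command_gripper(.05,30)
m.move_straight([.496,.0455,.0035],.1,max_force=15)
m.command_gripper(0,30); print(st())
m.move_straight([.496,.0455,.10],.15); print(st())
snap("g1",(130,180,330,330),4); snap("g1s",(220,200,420,350),4,"side")
E
```

```text
bob [0.5468 0.3155 0.012 ]
bob [0.4868 0.3161 0.012 ]
bob [0.5448 0.2204 0.012 ]
bob [0.4816 0.211  0.012 ]
ext [0.6667 0.4349 0.064 ]
ext [0.6677 0.1721 0.064 ]
ext [0.3694 0.1719 0.064 ]
ext [0.3682 0.4333 0.064 ]
90 (0.496, 0.0455, 0.1) [-0.45  0.41  0.35  2.09 -0.22  0.67  1.62]
90 (0.7045, 0.006, 0.1) [-0.27  0.71  0.32  1.56 -0.27  0.91  1.71]
270 (0.496, 0.0455, 0.1) [-0.87  0.55  0.9   2.11 -0.63  0.77 -1.13]
270 (0.7045, 0.006, 0.1) [-0.56  0.83  0.8   1.58 -0.67  1.02 -1.13]
0 (0.496, 0.0455, 0.1) [-0.6   0.44  0.55  2.1  -0.36  0.69  0.18]
0 (0.7045, 0.006, 0.1) [-0.44  0.76  0.6   1.58 -0.49  0.96  0.31]
180 (0.496, 0.0455, 0.1) [ 0.79  0.92 -1.33  2.02  1.03  1.12  2.12]
180 (0.7045, 0.006, 0.1) [-0.78  1.15  1.33  1.6  -1.15  1.34 -2.42]
{'clock': 4.9167, 'tool_pos': [0.4963, 0.0456, 0.0039], 'force': [-0.2304, 0.3094, 3.1764], 'gripper_width': 0.015, 'grasp_force': 31.0646}
{'clock': 5.7083, 'tool_pos': [0.4953, 0.0455, 0.0994], 'force': [-0.5537, 0.3201, -0.4143], 'gripper_width': 0.0149, 'grasp_force': 30.7106}
```

View pics/g1s.png

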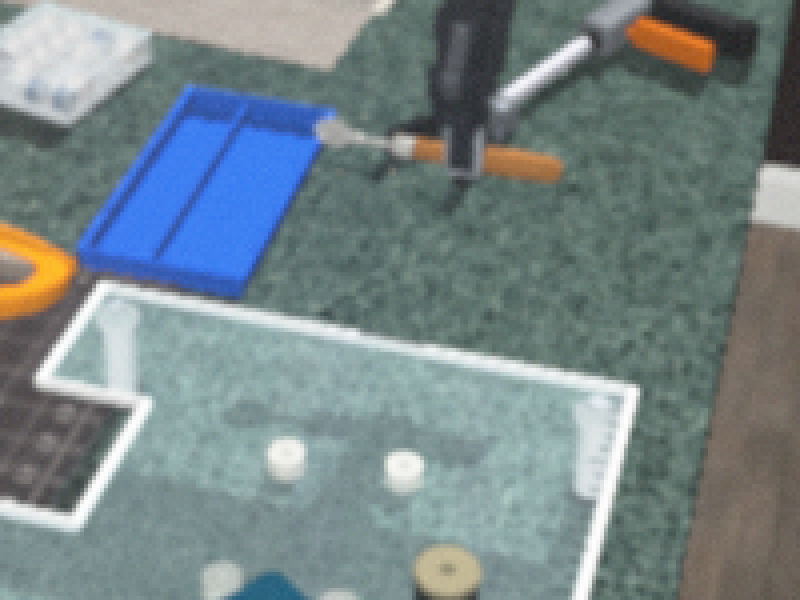

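The side view shows the wheel held level at about (460,155), with the handle towards the robot. Next it goes into the back lane.

```bash
python3 - <<'E'
from h import *
m=manip
m.movep([.62,.02,.12],ori(45)); m.movep([.7045,.006,.10],ori(1))
m.move_straight([.7045,.006,.0165],.1,max_force=8);print(st())
m.command_gripper(.032);m.pause(.2)
m.move_straight([.7045,.006,.12],.15);print(st())
m.movep([.55,-.15,.2],ori(45))
m.movep([.40,-.30,.15],ori(67.7))
snap("p1",(230,170,470,340),3.3);c=snap("p1s",(220,180,420,330),4,"side")
E
```

```text
{'clock': 8.0833, 'tool_pos': [0.7051, 0.0058, 0.0171], 'force': [0.2188, 0.797, 0.0036], 'gripper_width': 0.0152, 'grasp_force': 30.7286}
{'clock': 9.4333, 'tool_pos': [0.7038, 0.0063, 0.1191], 'force': [0.039, 0.3526, -0.5727], 'gripper_width': 0.0317, 'grasp_force': 0.0}
```

View pics/p1.png

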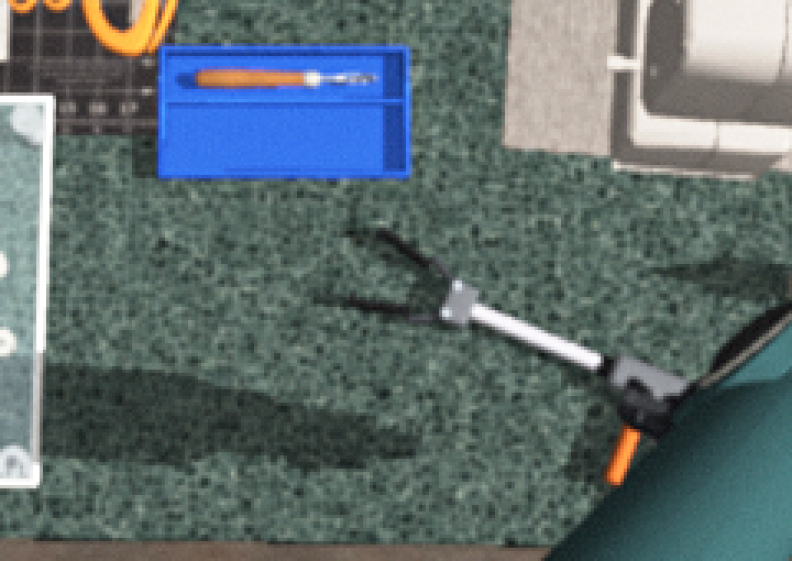

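The wheel lies lengthwise in the back lane, at about (285,78) in the crop. Next I grasp the reacher.

```bash
python3 - <<'E'
from h import *
m=manip
c=manip.camera("top")
p,q=onz(c,(412,279.4),.02),onz(c,(373,265),.02);d=(q-p)[:2];a=np.degrees(np.arctan2(d[1],d[0]));print(p,q,a)
a=(a+67+68.8)/3;x=np.array([np.cos(np.radians(a)),np.sin(np.radians(a))]);y=np.array([-x[1],x[0]])
hc=np.array([.4506,-.3194]);o=hc-.006*x+.042*y
print(a,o,"barrel offset of origin",(o-p[:2])@y)
m.command_gripper(.085,20)
m.movep([*o,.10],ori(a))
print(m.move_straight([*o,.0],.08,max_force=8),st())
m.command_gripper(.055,20);print(st())
m.move_straight([*o,.02],.05);m.pause(.3);print(st())
snap("r1",(320,220,480,340),5);snap("r1s",(290,160,450,280),5,"side")
E
```

```text
[ 0.47255832 -0.26461822  0.02      ] [ 0.50902839 -0.16303805  0.02      ] 70.25047198140068
68.68349066046689 [ 0.40929225 -0.30972169] barrel offset of origin 0.04254182406459807
False {'clock': 13.675, 'tool_pos': [0.4096, -0.31, 0.0005], 'force': [0.4665, -0.7681, 0.3866], 'gripper_width': 0.0853, 'grasp_force': 0.0}
{'clock': 14.0833, 'tool_pos': [0.4095, -0.3104, 0.0007], 'force': [-1.1841, -0.4653, 6.4561], 'gripper_width': 0.0553, 'grasp_force': 7.0003}
{'clock': 14.9333, 'tool_pos': [0.4091, -0.3097, 0.0198], 'force': [-0.3422, -0.041, -1.8679], 'gripper_width': 0.0554, 'grasp_force': 6.5719}
```

View pics/r1s.png

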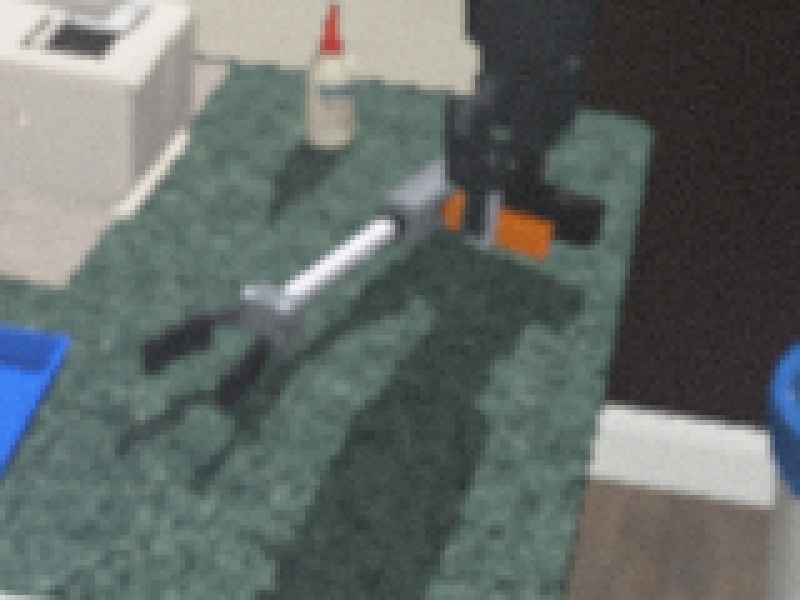

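The side view shows the reacher lifted level with its jaws open, around (200,340). Next I add helpers for detection and for the reacher's kinematics, then check the jaw position in front of the table.

```bash
cat >> h.py <<'E'
def bobs(c=None):
    c=c or manip.camera("top");g=cv2.cvtColor(c["image"],cv2.COLOR_BGR2GRAY)
    t=cv2.morphologyEx(g,cv2.MORPH_TOPHAT,cv2.getStructuringElement(cv2.MORPH_ELLIPSE,(15,15)))
    m=np.zeros_like(g);m[216:302,148:239]=1
    s=cv2.cvtColor(c["image"],cv2.COLOR_BGR2HSV)[...,1]
    return [(*onz(c,ce,.012)[:2].round(4).tolist(),int(b[4])) for ce,b,_ in blobs((t>40)&(m>0)&(s<70),30) if max(b[2],b[3])<14]
OFF=np.array([.245,-.042]) # jaw point in reacher frame (corrected below)
def tcp_for(jaw,a,w):
    r=R.from_euler("z",a,degrees=True).as_matrix()[:2,:2]
    return np.array(jaw)-r@(OFF+[.029-w/2,0])
E
python3 - <<'E'
from h import *
print(bobs())
m=manip
o=m.get_obs()["tool_pos"]
m.move_straight([o[0],o[1],.05],.1)
t=tcp_for([.4816,.095],90,.0553);print(t)
m.movep([*t,.05],ori(90));m.move_straight([*t,.015],.05);m.pause(.3);print(st(),bobs())
c=snap("j1",(200,220,340,320),5.5)
cv2.imwrite("pics/j1full.png",c["image"])
for n in ((0,0),(.025,0),(-.06,0)):print(n,((proj(c,[.4816+n[1],.095+n[0],.026])-[200,220])*5.5).round(0))
E
```

```text
[(0.5478, 0.3166, 61), (0.546, 0.221, 71), (0.4873, 0.3171, 60), (0.4836, 0.2121, 68), (0.4374, 0.4067, 51)]
[ 0.4396  -0.15135]
{'clock': 17.375, 'tool_pos': [0.4398, -0.1513, 0.0152], 'force': [-0.2411, -0.4884, -1.564], 'gripper_width': 0.0555, 'grasp_force': 6.5724} [(0.5479, 0.3168, 60), (0.5461, 0.2212, 73), (0.4873, 0.3171, 59), (0.4822, 0.2122, 59)]
(0, 0) [408. 295.]
(0.025, 0) [355. 295.]
(-0.06, 0) [535. 297.]
```

View pics/j1.png

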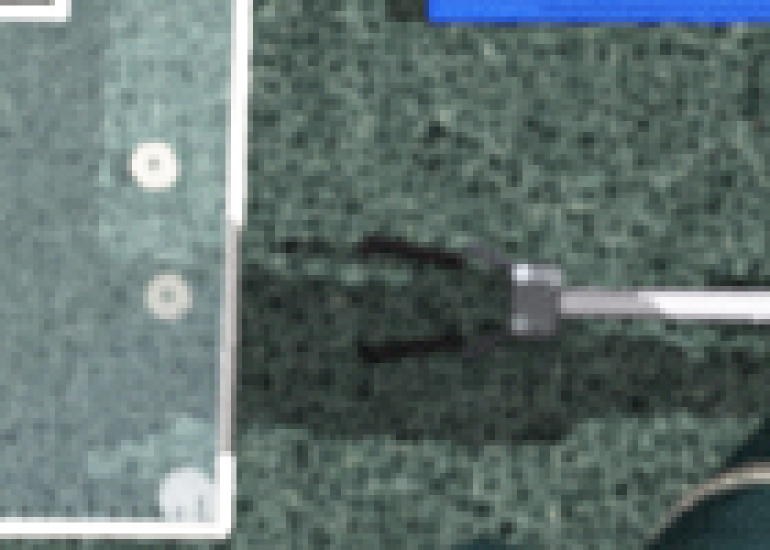

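The jaws lie 2 mm nearer the robot than predicted, with the tips at (358,243) and (358,358) in the crop. I correct for that and fetch the first bobbin.

```bash
cat >> h.py <<'E'
OFF=np.array([.244,-.040])
def pick(b,z=.003):
    m=manip;w=m.get_obs()["gripper_width"]
    t0=tcp_for([b[0],.105],90,w);t1=tcp_for([b[0],b[1]-.003],90,w)
    m.movep([*t0,.04],ori(90));m.move_straight([*t0,z],.1)
    print("in",m.move_straight([*t1,z],.08,max_force=8))
    m.command_gripper(.040,30);m.pause(.2);print("sq",st())
    t1=m.get_obs()["tool_pos"]
    m.move_straight([*t1[:2],.006],.03)
    t2=[t1[0],t0[1]-.005,.006];m.move_straight(t2,.1)
    m.move_straight([*t2[:2],.06],.15);print("out",st(),bobs())
def drop(y,a=45,z=.022,x=.653):
    m=manip;w=m.get_obs()["gripper_width"];t=tcp_for([x,y],a,w)
    m.movep([*t,.06],ori(a));m.move_straight([*t,z],.1);print("at",st())
    m.command_gripper(.055,20);m.pause(.4)
    m.move_straight([*t,.06],.1);print("done",st())
E
python3 - <<'E'
from h import *
b=min(bobs(),key=lambda b:b[1]);print(b)
pick(b)
snap("k1",(200,200,340,300),5)
snap("k1s",(250,200,410,320),5,"side")
E
```

```text
(0.482, 0.2121, 60)
in False
sq {'clock': 20.2167, 'tool_pos': [0.4421, -0.0366, 0.0031], 'force': [-0.7772, 0.0972, -1.1536], 'gripper_width': 0.0424, 'grasp_force': 30.5415}
out {'clock': 22.2167, 'tool_pos': [0.4422, -0.1449, 0.0599], 'force': [-0.1938, 0.1541, -1.6296], 'gripper_width': 0.0419, 'grasp_force': 30.8097} [(0.6279, 0.4007, 30), (0.5478, 0.3166, 61), (0.5458, 0.2212, 71), (0.4873, 0.3169, 59)]
```

View pics/k1s.png

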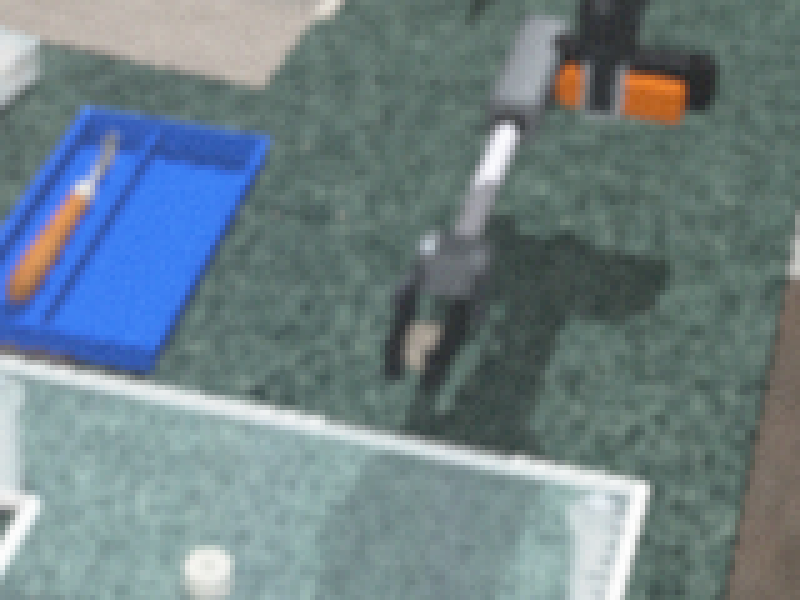

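The bobbin is gripped between the jaws, at (422,345) in the crop. Drop it.

```bash
python3 - <<'E'
from h import *
drop(.055)
snap("d1",(240,170,380,270),5)
t=manip.get_obs()["tool_pos"]
E
```

```text
at {'clock': 23.625, 'tool_pos': [0.4464, -0.0955, 0.022], 'force': [-0.0274, 0.4284, -2.391], 'gripper_width': 0.042, 'grasp_force': 30.8447}
done {'clock': 24.8417, 'tool_pos': [0.4466, -0.0945, 0.06], 'force': [0.619, -0.3343, -2.9116], 'gripper_width': 0.055, 'grasp_force': 6.5985}
```

View pics/d1.png

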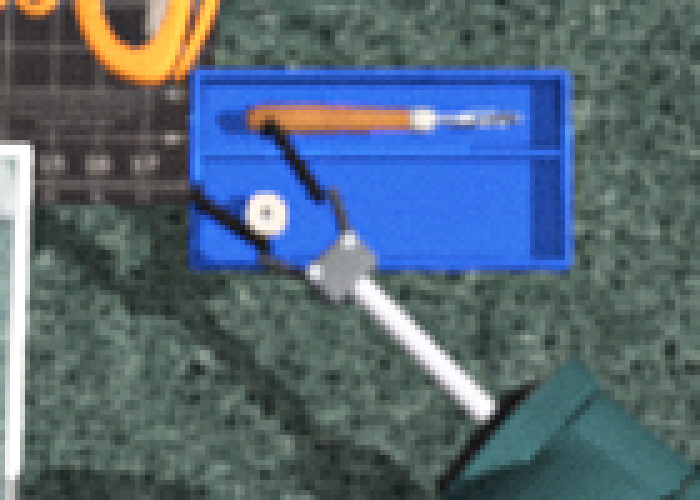

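The bobbin lies in the front lane at (267,213) in the crop. The jaw tip reached over the tool, so later drops use a steeper yaw and a little more height.

```bash
python3 - <<'E'
from h import *
def cyc(y):
    L=[b for b in bobs() if b[2]>45 and b[1]<.33];b=min(L,key=lambda b:b[1]);print(L,b);pick(b)
    if manip.get_obs()["gripper_width"]<.0412: print("EMPTY?");return
    drop(y,60,.025,.648)
cyc(.018)
snap("d2",(130,170,380,340),3.2)
E
```

```text
[(0.548, 0.3167, 62), (0.5461, 0.2211, 73), (0.4873, 0.3169, 59)] (0.5461, 0.2211, 73)
in False
sq {'clock': 28.2, 'tool_pos': [0.5062, -0.0275, 0.0031], 'force': [1.1919, -0.4432, -1.3024], 'gripper_width': 0.0422, 'grasp_force': 30.5495}
out {'clock': 30.2917, 'tool_pos': [0.5062, -0.1448, 0.06], 'force': [-0.4466, 0.7207, -1.8431], 'gripper_width': 0.042, 'grasp_force': 30.8153} [(0.5478, 0.3166, 61), (0.4874, 0.3169, 59), (0.4254, 0.403, 53)]
at {'clock': 31.2667, 'tool_pos': [0.4873, -0.1799, 0.0246], 'force': [0.681, -0.2243, -2.9132], 'gripper_width': 0.0426, 'grasp_force': 31.0126}
done {'clock': 32.45, 'tool_pos': [0.4877, -0.1797, 0.0603], 'force': [-0.2297, -0.8603, -1.5155], 'gripper_width': 0.055, 'grasp_force': 6.5946}
```

View pics/d2.png

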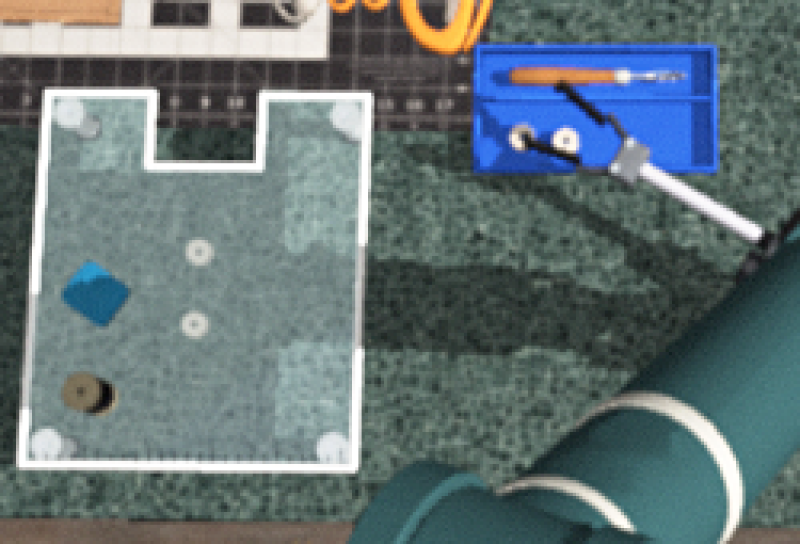

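Two bobbins are in the tray and two remain, at (197,251) and (194,324) in the crop. Continue.

```bash
python3 - <<'E'
from h import *
def cyc(y):
    L=[b for b in bobs() if b[2]>45 and b[1]<.36];b=min(L,key=lambda b:b[0]);print(L,b);pick(b)
    if manip.get_obs()["gripper_width"]<.0412: print("EMPTY?");raise SystemExit
    drop(y,60,.025,.648)
cyc(-.02);cyc(-.058)
snap("d4",(130,170,380,340),3.2)
E
```

```text
[(0.5478, 0.3166, 61), (0.4871, 0.3168, 57)] (0.4871, 0.3168, 57)
in False
sq {'clock': 36.7667, 'tool_pos': [0.4472, 0.0682, 0.0031], 'force': [0.4198, 0.5167, -1.9012], 'gripper_width': 0.0419, 'grasp_force': 30.5451}
out {'clock': 39.8083, 'tool_pos': [0.4473, -0.145, 0.0599], 'force': [-0.555, 0.9657, -3.0915], 'gripper_width': 0.0424, 'grasp_force': 30.8111} [(0.6282, 0.4007, 30), (0.5478, 0.3166, 61)]
at {'clock': 40.7833, 'tool_pos': [0.487, -0.2177, 0.0246], 'force': [-0.209, 0.2774, -2.0054], 'gripper_width': 0.0424, 'grasp_force': 31.1724}
done {'clock': 41.9667, 'tool_pos': [0.4877, -0.2178, 0.0603], 'force': [-0.3835, -0.2148, -2.8654], 'gripper_width': 0.0551, 'grasp_force': 6.5933}
[(0.5478, 0.3166, 61)] (0.5478, 0.3166, 61)
in False
sq {'clock': 46.2, 'tool_pos': [0.5079, 0.0681, 0.0031], 'force': [0.7737, -0.5797, -0.6351], 'gripper_width': 0.042, 'grasp_force': 30.5238}
out {'clock': 49.2417, 'tool_pos': [0.5079, -0.1449, 0.06], 'force': [0.4571, 0.0913, -2.9159], 'gripper_width': 0.0422, 'grasp_force': 30.793} [(0.4258, 0.4041, 60)]
at {'clock': 50.3167, 'tool_pos': [0.4873, -0.2556, 0.0245], 'force': [0.3522, -0.3916, -2.6263], 'gripper_width': 0.0421, 'grasp_force': 31.0918}
done {'clock': 51.5, 'tool_pos': [0.4877, -0.2559, 0.0604], 'force': [-0.0967, 0.079, -2.2416], 'gripper_width': 0.0545, 'grasp_force': 6.5942}
```

View pics/d4.png

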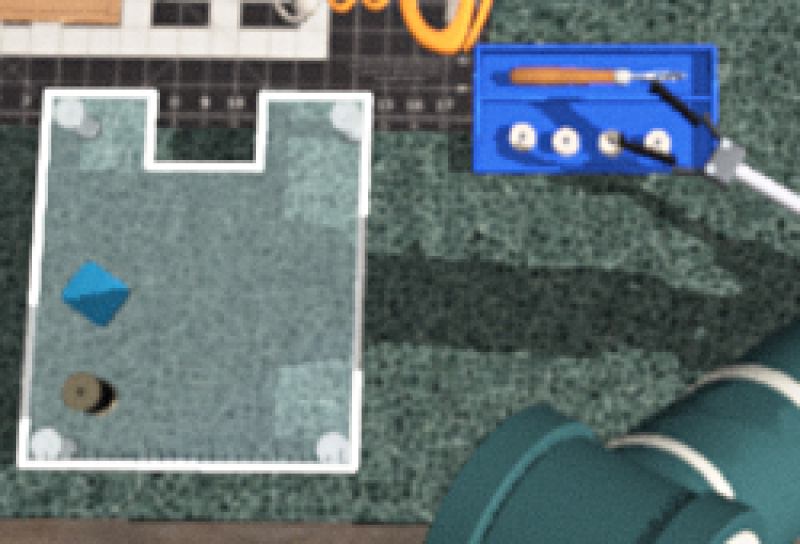

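All four bobbins stand in the front lane, at (522,135), (567,140), (612,142) and (656,142) in the crop, and the table is empty. Next the reacher goes back where it lay.

```bash
python3 - <<'E'
from h import *
m=manip;o=[.4095,-.3104]
m.move_straight([.45,-.28,.07],.15)
m.movep([*o,.06],ori(68.7));print(m.move_straight([*o,.0015],.05,max_force=6),st())
m.command_gripper(.085,20);m.pause(.3)
m.move_straight([*o,.15],.1);m.movep([.35,-.2,.3],ori(68.7));m.pause(.5);print(st())
snap("e",(200,160,500,340),2.6)
E
```

```text
False {'clock': 53.65, 'tool_pos': [0.4097, -0.3106, 0.0018], 'force': [-0.6402, 0.4804, -1.1404], 'gripper_width': 0.0551, 'grasp_force': 6.5976}
{'clock': 57.2917, 'tool_pos': [0.3499, -0.2002, 0.2998], 'force': [0.2615, 0.2182, 0.1223], 'gripper_width': 0.0847, 'grasp_force': 0.0}
```

View pics/e.png

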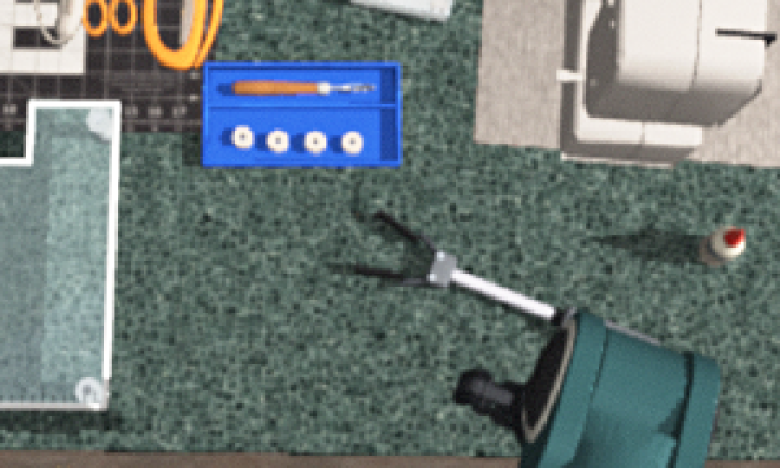

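The picture shows the four bobbins and the wheel in their lanes, the reacher flat near (450,270) and the oil bottle still standing.

```bash
python3 -c "
from h import *
print(bobs(),manip.hand_in())"
```

```text
the job is handed in; nothing more can be done
[(0.4359, 0.4022, 50)] None
```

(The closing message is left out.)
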